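# Reset the clock test stand through its recessed well

## Task

On the clock test stand with the red lamp, push the shutter open by its tab with a fingertip, reach down into the well it uncovers, press the sunken red reset key fully home and hold it down for about a second, then come out and push the shutter fully shut again. Only touch and push, without forcing anything: do not lift or carry anything, and leave the green stand, the clocks and everything else on the bench where they are. Finish clear of the stand.

Things in the scene. Friction and masses are not known exactly. Their poses are not given: they have to be found in the camera images.
- red_stand: Test stand with the red lamp: grey block fixed to the bench, 260 (x) x 130 (y) x 70 mm high; red front band at its -x end, red tab and key. Origin: centre of underside. A drum clock lies in a 6 mm high rubber ring on its top at x +72, y 0. The lamp (17 mm wide, 15 high) is on top at x -112, y +53. +x leads from lamp to clock, roughly away from the robot.
- red_well (a point): Centre of the mouth of the red stand's round well, level with the stand's top (70 mm above the bench), at x -85 mm, y 0 of the stand. The well is 52 mm across, straight-walled, 40 mm deep, hidden while the shutter is shut. The key stands in the middle of its floor.
- red_key_top (a point): Centre of the top of the red reset key, a 28 mm round red key, 28 mm below the mouth of the well when up. It moves straight down.
- red_key (a joint): How far the red reset key is pressed (m): 0 up, 0.006 fully home. Spring return; it starts to move at 1.5 N and 4.5 N takes it fully home.
- red_tab (a point): Centre of the red upright tab on the red shutter: 10 mm thick (stand's x), 36 wide (y), 20 tall, foot 73.5 and top 93.5 mm above the bench; clear on both sides for pushing. The shutter is an aluminium plate 58 (x) x 68 (y) x 3 mm, top 73.5 mm above the bench; the tab stands 12 mm to the -x side of its middle. Guides at y +-38 mm rise to 77 mm.
- red_shutter (a joint): How far the red shutter has slid along the stand's +x (m): 0 fully shut (plate centred over the well, tab at 12 mm on the -x side of the well's centre), 0.062 fully open against its stop (tab at 50 mm on the +x side, well uncovered). It stays where it is left; about 1.2 N of friction.
- green_stand: The other test stand, alike but with green lamp, band, tab and key: leave it alone. Origin and axes as for the red stand.
- green_tab (a point): Centre of the green stand's shutter tab (sizes as for the red one). Not to be moved.
- green_key (a joint): How far the green stand's key is pressed (m). Not to be pressed.
- red_clock: Loose black drum clock with a cream rim lying face up in the rubber ring of the red stand, 80 mm across, 30 high (face 100 mm above the bench). Origin: centre of its underside. Leave it.
- green_clock: The same on the green stand. Leave it.
- drum_case: Loose open empty black drum case standing on the bench, 90 mm across, 60 high. Origin: centre of its underside. Leave it.
- spare_clock: Loose finished drum clock face up on the bench, 90 mm across, 55 high. Origin: centre of its underside. Leave it.
- oil_jar: Small amber oil jar with a black cap between the stands, 36 mm across, 60 high. Origin: centre of its underside. Leave it.
- vial_block: Loose wooden block 70 x 45 x 30 mm with three corked vials, 60 mm high in all. Origin: centre of its underside. Leave it.
- screwdriver: Loose screwdriver lying on the bench along its x, 150 mm long. Leave it.
Not all that is in view belongs to the job. What is shaped like the red_clock but purple is not meant. Of the things shaped like the screwdriver, the red one is meant.

How it is judged:
On the way, in this order (a step that is already met when the one before it is completed fails the run):
1. the red stand's shutter is pushed open, at least 50 of its 62 mm (value of joint red_shutter above 0.05 m), for 0.2 s.
2. with the shutter open, the red reset key is pressed home (at least 4.8 of its 6 mm) and held there (value of joint red_key above 0.0048 m and value of joint red_shutter above 0.045 m), for 0.7 s.
At the end, for the whole second after the job is handed in: The red shutter is shut again (within 6 mm of its stop), the red key has sprung back up (within 1.5 mm), the green shutter is within 8 mm of where it was and its key up, the clocks on the stands are within 12 mm and the loose things on the bench within 20 mm of where they were, all at rest (value of joint red_shutter below 0.006 m and value of joint red_key below 0.0015 m and distance of green_tab from where it was at the start of the episode below 0.008 m and value of joint green_key below 0.002 m and distance of each of drum_case, spare_clock, oil_jar, vial_block, screwdriver from where it was at the start of the episode below 0.02 m and distance of each of red_clock, green_clock from where it was at the start of the episode below 0.012 m and linear speed of each of drum_case, spare_clock, oil_jar, vial_block, screwdriver, red_clock, green_clock below 0.02 m/s); the robot touches nothing.
It fails at once if the green stand's shutter is moved (8 mm) or its key pressed (2 mm) (not (distance of green_tab from where it was at the start of the episode below 0.008 m and value of joint green_key below 0.002 m)).
It fails at once if a clock is shifted or lifted (12 mm), or another loose thing on the bench is shifted, lifted or carried (20 mm) (not (distance of each of drum_case, spare_clock, oil_jar, vial_block, screwdriver from where it was at the start of the episode below 0.02 m and distance of each of red_clock, green_clock from where it was at the start of the episode below 0.012 m)).
It fails at once if the red stand, its key or shutter is forced: more than 40 N from the fingers (contact force between the fingers and red_stand above 40 N).
It also fails if it takes over 48 s, if anything falls off the work surface, if the arm or the gripper's body presses on something with over 40 N, if the wrist force passes 120 N, or if a joint passes its speed limit or range.

## Robot

A 6-joint arm with a two-finger parallel gripper is mounted at the origin on the work surface. World frame = base frame: x ahead of the robot, y to its left, z up, the work surface at z = 0. Lengths are in m, angles in rad, forces in N, time in s.
With the tool pointing down it reaches from about 0.4 to 0.825 m from the base axis. Payload 7 kg.
Tool frame: the origin (TCP) lies at the centre of the arm's flange, where the gripper is bolted on; the fingertips stand 178 mm ahead of it and the grasp point (between the pads) lies 159 mm ahead of it; x points along the fingers, z is the direction in which the jaws open and shut, and the axes are right-handed (so a half turn about x gives the same grasp; the last joint's range is limited). The gripper opens to 88 mm and grips with 3 to 60 N. Pads are 19 mm wide; open, the fingers measure 130 mm over their backs; the gripper's body (78 mm by 193 mm) begins 47 mm behind the grasp point.
Start: joints at [-0.822, 0.359, 0.012, 0, -1.224, -0.288], TCP at [0.3, -0.605, 0.405] pointing down, gripper open.
Joint ranges: [-3.07, 3.07], [-1.43, 2.12], [-1.02, 1.25], [-3.03, 1.67], [-3.05, -0], [-3.03, 3.03]. Speed limits (rad/s): [2.39, 2.39, 3.01, 3.14, 3.14, 3.14].

## Interface

Orientations are given as [roll, pitch, yaw] about the fixed x, y, z axes, in that order (R = Rz(yaw) Ry(pitch) Rx(roll)).
In Python, from station import telemetry, optics, job_done, finder gives the robot as it stands.
- The arm moves only by the tool play_rows, never from a script. Its argument "steps" is a list of rows, each an object of numbers: "gripper": the opening, from 0 (shut) to 1 (fully open); "tx", "ty", "tz": the shift along the tool's x, y, z in units of 25 mm (1.0 is 25 mm); "ax", "ay", "az": the turn, a rotation vector about the tool's x, y, z in units of 6 degrees (1.0 is 6 degrees). In form: [{"gripper": .., "tx": .., "ty": .., "tz": .., "ax": .., "ay": .., "az": ..}, ...]. A call has 1 to 20 rows; each row shifts and turns the commanded pose from where the row before left it, along the tool's axes as they then stand; what a row does not reach is not made up. A row lasts 1/12 s, in which the tool goes at most 41.7 mm and 7.16 degrees, less where a joint would pass 70% of its speed; a pose out of reach is approached as far as the arm can. A call is refused whole if a number of a shift passes 1 or a number of a turn 1, either way. A call with a gripper value outside its range is refused whole. The fingers move at their own pace and stop on an object; "newtons" is the grip in N (left out, the last holds). Time passes only in rows, so rows that do not move let the fingers close. It gives the time, the measured TCP pose, the force and the opening at its end, in the units of the state.
- telemetry.get_state(): the state, without advancing time (a new reading comes with each control period).
- optics.grab_frame(name): name is "scene" or "top" or "wrist"; returns the picture (480x640x3 uint8, red, green, blue); there is no depth.
- optics.calibration(name): a dict with "fx", "fy", "cx", "cy" (pixels), "T" (4x4, takes a point from camera to world coordinates); the wrist camera has in their place "mount" (4x4, takes a point from camera to tool coordinates, whose origin is the TCP and whose axes are the tool frame's). Camera axes: x right, y down, z forward; pixel columns grow to the right and rows downward; lengths in m; the calibration is good to about 2 mm. A picture is of the moment at which its call begins: read the wrist's pose just before it. calibration takes no time and is no camera call.
- job_done(): hands the job in, once; it reports no verdict.
Trained networks look in the newest picture that a camera, given by its name, has taken for a name from the list of things; names that differ only in an ending like _2 or _b are one class to them, and where a whole thing is asked for, a point or a joint stands for the part that bears it (a point fixed in the world has none). Each returns a list of dicts, best first, with "confidence" (0 to 1); they miss things now and then, are a little off and sometimes report something else, mostly with a low value. They report only what shows in the picture. A call takes as long as a camera call. They do not tell look-alikes from the thing itself.
- finder.look_for(query, camera): "extent" ([left, top, right, bottom] in pixels, round what is visible of it).
- finder.silhouettes(query, camera): "pixels" (480x640 bool, what is visible of it) and "extent" ([left, top, right, bottom] in pixels, round what is visible of it).
- finder.pinpoint(query, camera): "location" ([row, column] in pixels: a listed point, or the origin of a listed thing).
The state is a dict: "t": time; "q": joint angles; "qd": joint speeds; "joint_efforts": joint torques, N m; "eef_pos": TCP position; "ee_rot": TCP orientation; "force": force on the tool from outside, world axes, zero at the start; "moment": the same for the moment, N m; "width": finger opening in m.
Only numpy, scipy, OpenCV 4.12 (cv2) and the standard library are available. Lean on these libraries where they do the work, as an engineer would, in place of code of your own. Each camera call takes 0.05 s, during which the arm holds its last target.

## Working session

There is one attempt and no reset: what is moved stays moved. The work goes in short steps, Python scripts to look and compute and a tool call to move; the robot and the scene stay as the last step left them, time stands still between calls to the robot, and variables do not carry over. Pictures are saved under pics/ and viewed, and the job is handed in when it is done.

Besides the shell and the picture viewer there is one more tool, called after ">>>" as name(argument=value, ...) on one line, values as JSON. play_rows: Moves the arm, as the interface text tells. Its arguments: {"type":"object","properties":{"steps":{"type":"array"},"newtons":{"type":"number"}},"required":["steps"]}

```bash
ls; mkdir -p pics
python3 - <<'E'
from station import telemetry, optics
import cv2
s=telemetry.get_state(); print(s)
for n in ["scene","top","wrist"]:
    im=optics.grab_frame(n); cv2.imwrite(f"pics/{n}0.png",im[:,:,::-1]); c=optics.calibration(n); print(n,c)
E
```

```text
pics
{'t': 0.0, 'q': array([-8.21870635e-01,  3.59412876e-01,  1.10780243e-02, -3.77227897e-04,
       -1.22411489e+00, -2.88127098e-01]), 'qd': array([ 0.00146512,  0.0007114 , -0.00019375, -0.00064511,  0.0006124 ,
        0.00034102]), 'joint_efforts': array([-4.33679752e-04, -5.82718134e+01,  2.93046999e+01,  6.99684441e+00,
        6.78255004e-03, -1.45636864e-04]), 'eef_pos': array([ 0.30008483, -0.60441508,  0.4037091 ]), 'ee_rot': array([0.07688136, 1.56910529, 2.10834781]), 'force': array([-0.18886354, -0.76651502, -0.52933779]), 'moment': array([ 0.03195988, -0.02539421,  0.01000802]), 'width': 0.08754495054931981}
scene {'fx': 464.4114833431147, 'fy': 464.4114833431147, 'cx': 317.1220823960485, 'cy': 239.27292744559165, 'T': array([[ 0.56721008,  0.5961983 , -0.56817278,  1.21295931],
       [ 0.8234815 , -0.40027531,  0.40206703, -0.54705222],
       [ 0.01228614, -0.69593625, -0.71799846,  0.93007979],
       [ 0.        ,  0.        ,  0.        ,  1.        ]])}
top {'fx': 614.0689431341727, 'fy': 614.0689431341727, 'cx': 322.97098900483996, 'cy': 245.52854817425663, 'T': array([[-0.01059326, -0.9854764 ,  0.1694817 ,  0.27444785],
       [-0.99984729,  0.00808306, -0.01549419, -0.04682009],
       [ 0.01389922, -0.16961995, -0.98541153,  1.58689616],
       [ 0.        ,  0.        ,  0.        ,  1.        ]])}
wrist {'fx': 391.09403562359034, 'fy': 391.09403562359034, 'cx': 317.1161939922169, 'cy': 241.07220477466444, 'mount': array([[-3.61191212e-05, -2.48398699e-01,  9.68657878e-01,
         2.08967919e-02],
       [-2.82420443e-04, -9.68657838e-01, -2.48398700e-01,
         6.60229420e-02],
       [ 9.99999959e-01, -2.82540729e-04, -3.51658008e-05,
         1.99449653e-04],
       [ 0.00000000e+00,  0.00000000e+00,  0.00000000e+00,
         1.00000000e+00]])}
```

View pics/scene0.png

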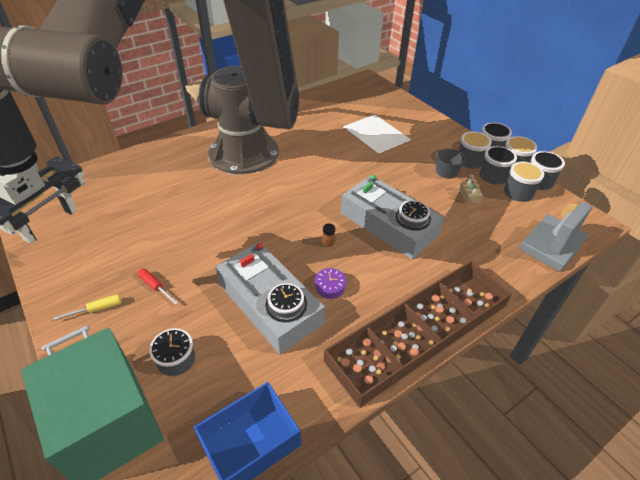

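View pics/top0.png

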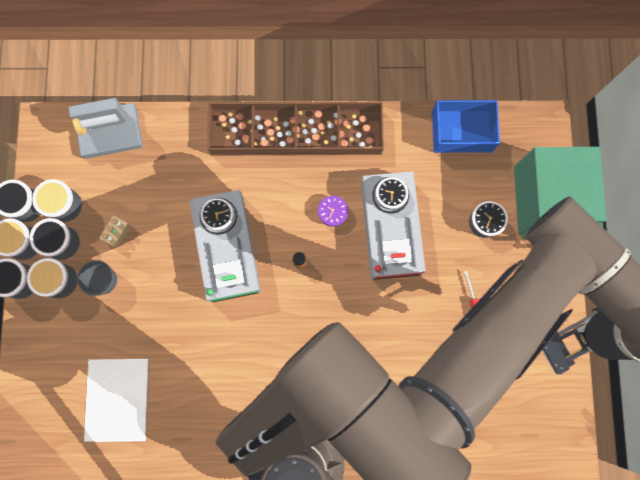

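View pics/wrist0.png

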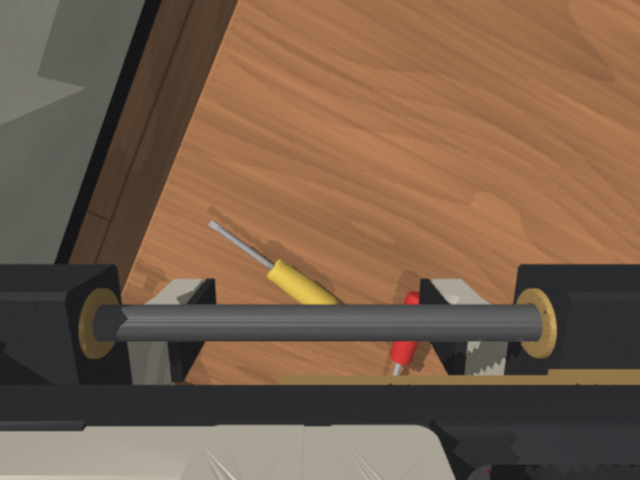

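The scene view shows the red-lamp stand at about (270,295), with its tab at (248,260) and lamp at (259,246). The green stand is at (392,215). In the top view the red stand is at (393,225), red tab (398,255) and lamp (378,268); the green stand is at (225,245). Next I triangulate.

```bash
cat > h.py <<'E'
import numpy as np, cv2
from station import telemetry, optics, finder
from scipy.spatial.transform import Rotation as R
def cam(name):
    c=optics.calibration(name)
    K=np.array([[c['fx'],0,c['cx']],[0,c['fy'],c['cy']],[0,0,1.]])
    if 'T' in c: T=c['T']
    else:
        s=telemetry.get_state(); M=np.eye(4); M[:3,:3]=R.from_euler('xyz',s['ee_rot']).as_matrix(); M[:3,3]=s['eef_pos']; T=M@c['mount']
    return K,T
def proj(K,T,P):
    P=np.atleast_2d(P); q=(P-T[:3,3])@T[:3,:3]; q=q@K.T; return q[:,:2]/q[:,2:]
def ray(K,T,uv):
    d=T[:3,:3]@np.linalg.inv(K)@np.array([uv[0],uv[1],1.]); return T[:3,3],d/np.linalg.norm(d)
def atz(K,T,uv,z):
    o,d=ray(K,T,uv); return o+d*(z-o[2])/d[2]
def tri(views):
    A=np.zeros((3,3));b=np.zeros(3)
    for K,T,uv in views:
        o,d=ray(K,T,uv);P=np.eye(3)-np.outer(d,d);A+=P;b+=P@o
    x=np.linalg.solve(A,b)
    return x,[float(np.linalg.norm((np.eye(3)-np.outer(ray(K,T,uv)[1],ray(K,T,uv)[1]))@(x-T[:3,3]))) for K,T,uv in views]
E
python3 - <<'E'
from h import *
C={n:cam(n) for n in("scene","top")}
for n in C: optics.grab_frame(n)
for q in ["red_tab","red_stand","red_clock","green_tab","green_stand","oil_jar","spare_clock","screwdriver"]:
    L={}
    for n in C:
        L[n]=finder.pinpoint(q,n)
        print(q,n,[(np.round(d['location'][::-1],1).tolist(),round(d['confidence'],2)) for d in L[n][:3]])
    if all(L.values()):
        x,e=tri([(*C[n],L[n][0]['location'][::-1]) for n in C]); print('   ',x.round(4),np.round(e,4))
for n in C:
    for q in ["red_tab","red_stand"]:
        print(q,n,[(np.round(d['extent'],1).tolist(),round(d['confidence'],2)) for d in finder.look_for(q,n)[:3]])
for n,b in (("scene",(200,220,340,360)),("top",(340,160,450,290))):
    im=optics.grab_frame(n)[b[1]:b[3],b[0]:b[2]]; cv2.imwrite(f"pics/{n}_crop.png",cv2.resize(im,None,fx=4,fy=4,interpolation=cv2.INTER_CUBIC)[:,:,::-1])
E
```

```text
red_tab scene [([247.9, 261.8], 0.83), ([446.3, 167.9], 0.67)]
red_tab top [([398.0, 252.2], 0.61)]
    [ 0.5143 -0.2561  0.0862] [0.0002 0.0002]
red_stand scene [([268.6, 301.2], 0.78)]
red_stand top [([389.9, 227.3], 0.87)]
    [ 0.5924 -0.2486  0.0097] [0.0009 0.0009]
red_clock scene [([286.4, 307.4], 0.88), ([328.5, 287.1], 0.73), ([446.9, 168.6], 0.34)]
red_clock top [([333.5, 211.6], 0.62), ([388.1, 193.7], 0.59)]
    [ 0.623  -0.1535 -0.0377] [0.0568 0.0568]
green_tab scene [([371.2, 187.2], 0.84), ([156.4, 289.9], 0.7)]
green_tab top [([225.7, 275.6], 0.74), ([387.6, 193.3], 0.21)]
    [0.4602 0.1699 0.0857] [0.0009 0.0009]
green_stand scene [([387.2, 221.3], 0.62), ([247.8, 258.5], 0.45), ([329.2, 239.5], 0.35)]
green_stand top [([102.3, 283.8], 0.52)]
    [ 0.4181  0.4534 -0.1829] [0.1142 0.1142]
oil_jar scene [([328.9, 242.4], 0.58), ([176.1, 357.8], 0.5)]
oil_jar top [([298.1, 259.0], 0.74), ([101.5, 282.5], 0.22)]
    [ 0.5104 -0.008   0.0061] [0.0016 0.0016]
spare_clock scene [([178.2, 361.2], 0.81), ([469.6, 196.8], 0.5), ([369.8, 187.0], 0.28)]
spare_clock top [([483.6, 223.1], 0.76)]
    [ 0.6073 -0.4975 -0.0097] [0.0034 0.0034]
screwdriver scene [([88.1, 311.1], 0.76), ([159.2, 290.8], 0.74)]
screwdriver top [([471.1, 299.1], 0.58), ([225.9, 277.0], 0.16)]
    [ 0.3914 -0.5408 -0.0089] [0.0827 0.0827]
red_tab scene [([233.1, 255.5, 268.1, 282.0], 0.7)]
red_stand scene [([214.3, 240.0, 324.4, 356.2], 0.69)]
red_tab top [([380.5, 237.5, 412.6, 265.7], 0.97)]
red_stand top [([361.1, 169.6, 422.8, 280.0], 0.94)]
```

View pics/scene_crop.png

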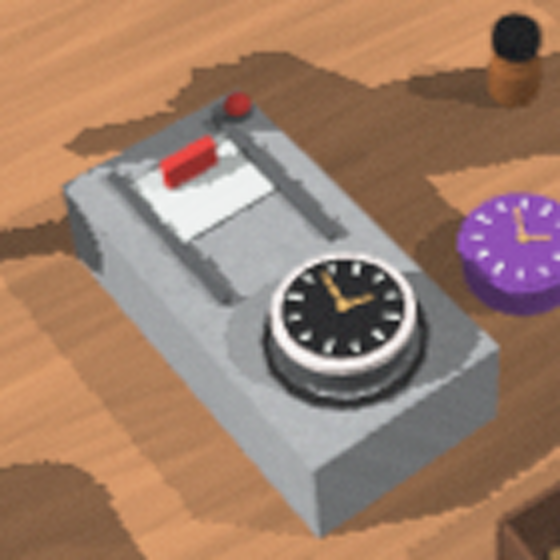

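View pics/top_crop.png

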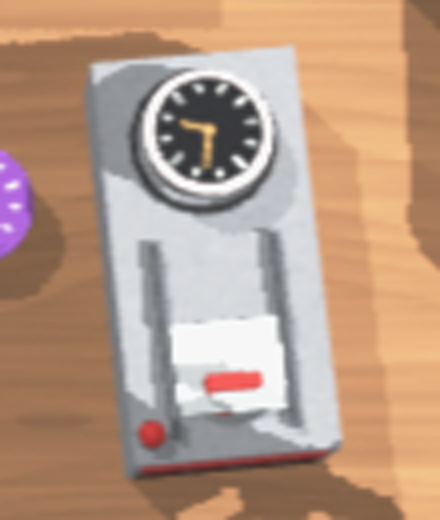

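```bash
cat > fit.py <<'E'
from h import *
from scipy.optimize import least_squares
C={n:cam(n) for n in("scene","top")}
f=lambda a,o:(a[0]/4+o[0],a[1]/4+o[1])
so,to=(200,220),(340,160)
obs=[("scene",(.13,-.065,.07),f((318,470),so)),("scene",(.13,.065,.07),f((498,348),so)),("scene",(-.13,-.065,.07),f((68,188),so)),
("scene",(.072,0,.1),f((342,306),so)),("scene",(-.112,.053,.0775),f((238,106),so)),("scene",(-.097,0,.0835),f((190,163),so)),
("scene",(.13,-.065,0),f((320,535),so)),
("top",(.13,.065,.07),f((90,63),to)),("top",(.13,-.065,.07),f((293,47),to)),("top",(-.13,-.065,.07),f((341,445),to)),("top",(-.13,.065,.07),f((128,473),to)),
("top",(.072,0,.1),f((208,132),to)),("top",(-.112,.053,.0775),f((152,433),to)),("top",(-.097,0,.0835),f((233,382),to))]
def pose(p,P): 
    c,s=np.cos(p[3]),np.sin(p[3]); P=np.array(P); return np.array([c*P[0]-s*P[1]+p[0],s*P[0]+c*P[1]+p[1],P[2]+p[2]])
def res(p): return np.concatenate([proj(*C[n],pose(p,P))[0]-uv for n,P,uv in obs])
for use in (None,"scene","top"):
    O=obs
    if use: obs=[o for o in O if o[0]==use]
    r=least_squares(res,[.59,-.25,0,0],loss='soft_l1'); print(use,r.x.round(4),np.degrees(r.x[3]).round(2)); print(r.fun.reshape(-1,2).round(1).tolist())
    obs=O
    if use is None:
        for n,P in dict(tab=(-.097,0,.0835),well=(-.085,0,.07),tabopen=(-.035,0,.0835)).items(): print(n,pose(r.x,P).round(4))
E
python3 fit.py
```

```text
None [ 0.5922 -0.2475 -0.0015  0.087 ] 4.98
[[-1.3, 0.7], [0.1, -0.2], [-2.0, -0.5], [0.2, 0.8], [-0.5, -0.1], [-3.1, -2.6], [-0.3, 1.4], [-1.0, 0.0], [-1.4, -0.5], [-0.8, -0.0], [0.8, -2.1], [-1.2, -0.6], [-0.9, -0.0], [-0.4, 4.4]]
tab [ 0.4956 -0.2559  0.082 ]
well [ 0.5076 -0.2549  0.0685]
tabopen [ 0.5574 -0.2505  0.082 ]
scene [ 0.5802 -0.2392 -0.0209  0.0863] 4.94
[[-0.6, -0.3], [-0.2, -0.3], [0.0, 0.1], [0.8, 0.8], [0.6, 0.9], [-1.7, -1.8], [0.4, 0.1]]
top [ 0.5918 -0.2496 -0.002   0.0801] 4.59
[[0.2, 0.1], [-0.3, -0.2], [-0.3, 0.4], [1.3, -2.0], [-0.2, -0.4], [-0.4, 0.0], [0.2, 4.6]]
```

The tab sits about 10 mm further along +x than a fully shut shutter would put it, so the shutter seems to start partly open. What could be mistaken for the red tab, in scene pixels:
- red tab at (248,260): chosen, since it is on the red-lamp stand next to the lamp at (259,246)
- green tab at (371,187)
- red screwdriver at (156,290)
- lamp at (259,246)

The crop confirms the choice. Next I align the tool and shut the fingers.

```bash
cat >> h.py <<'E'
def goto(tip,yawz,tiplen=0.178):
    """tip world xyz; yawz = world angle of tool z axis. prints the turn about tool x, then shift in units after turn"""
    s=telemetry.get_state(); M=R.from_euler('xyz',s['ee_rot']).as_matrix()
    z=M[:,2]; a=np.arctan2(z[1],z[0]); d=(yawz-a+np.pi)%(2*np.pi)-np.pi
    print('pos',s['eef_pos'].round(4),'tip',(s['eef_pos']+M[:,0]*tiplen).round(4),'F',s['force'].round(2),'t',round(s['t'],2),'w',round(s['width'],4))
    print('zang',np.degrees(a).round(2),'tilt x',M[:,0].round(4))
    print('turn about down(world -z): ax units total',(-np.degrees(d)/6).round(3))
    X=np.array([0,0,-1.]);Z=np.array([np.cos(yawz),np.sin(yawz),0]);Y=np.cross(Z,X)
    N=np.c_[X,Y,Z]
    dp=np.array(tip)-X*tiplen-s['eef_pos']
    print('shift units tx,ty,tz',(N.T@dp/0.025).round(3),'tilt fix rotvec units',(np.degrees(R.from_matrix(M.T@N).as_rotvec())/6).round(3))
E
python3 - <<'E'
from h import *
y=np.radians(5)
for a in (y+np.pi/2,y-np.pi/2): goto((.50-.06,-.256,.18),a)
E
```

```text
pos [ 0.3001 -0.6046  0.4047] tip [ 0.3001 -0.6046  0.2267] F [ 0.3   0.16 -1.15] t 1.35 w 0.0875
zang 116.4 tilt x [ 0. -0. -1.]
turn about down(world -z): ax units total 3.567
shift units tx,ty,tz [ 1.867 -6.789 13.403] tilt fix rotvec units [ 3.567 -0.     0.   ]
pos [ 0.3001 -0.6046  0.4047] tip [ 0.3001 -0.6046  0.2267] F [ 0.3   0.16 -1.15] t 1.35 w 0.0875
zang 116.4 tilt x [ 0. -0. -1.]
turn about down(world -z): ax units total -26.433
shift units tx,ty,tz [  1.867   6.789 -13.403] tilt fix rotvec units [-26.433  -0.     -0.   ]
```

>>> play_rows(steps=[{"gripper":0,"ax":0.9},{"gripper":0,"ax":0.9},{"gripper":0,"ax":0.9},{"gripper":0,"ax":0.867},{"gripper":0,"ty":-0.5,"tz":1},{"gripper":0,"ty":-0.5,"tz":1},{"gripper":0,"ty":-0.5,"tz":1},{"gripper":0,"ty":-0.5,"tz":1},{"gripper":0,"ty":-0.5,"tz":1},{"gripper":0,"ty":-0.5,"tz":1},{"gripper":0,"ty":-0.5,"tz":1},{"gripper":0,"ty":-0.5,"tz":1},{"gripper":0,"ty":-0.5,"tz":1},{"gripper":0,"ty":-0.5,"tz":1},{"gripper":0,"ty":-0.5,"tz":1},{"gripper":0,"ty":-0.5,"tz":1},{"gripper":0,"ty":-0.8,"tz":1},{"gripper":0,"tz":0.4},{"gripper":0},{"gripper":0}], newtons=10)

```text
invalid input
```

Run:
```python
from h import *
goto((.44,-.256,.18),np.radians(95))
K,T=cam("wrist")
im=optics.grab_frame("wrist"); cv2.imwrite("pics/wrist1.png",im[:,:,::-1])
for q in ["red_tab","red_stand","red_clock"]:
    print(q,[(np.round(d['location'][::-1],1).tolist(),round(d['confidence'],2)) for d in finder.pinpoint(q,"wrist")[:3]])
np.savez("w1.npz",K=K,T=T)
```

```text
pos [ 0.3001 -0.6046  0.4047] tip [ 0.3001 -0.6046  0.2267] F [ 0.3   0.16 -1.15] t 1.35 w 0.0875
zang 116.4 tilt x [ 0. -0. -1.]
turn about down(world -z): ax units total 3.567
shift units tx,ty,tz [ 1.867 -6.789 13.403] tilt fix rotvec units [ 3.567 -0.     0.   ]
red_tab []
red_stand []
red_clock []
```

View pics/wrist1.png

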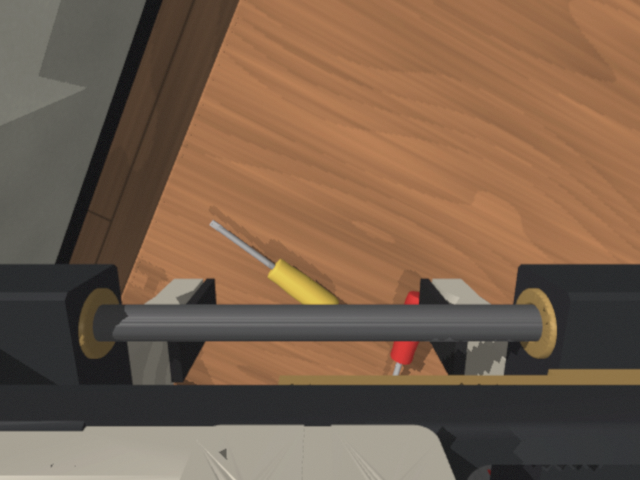

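The wrist image is unchanged and the call was refused, probably because every key is required. I'll send full rows.

>>> play_rows(steps=[{"gripper":0,"tx":0,"ty":0,"tz":0,"ax":0.9,"ay":0,"az":0},{"gripper":0,"tx":0,"ty":0,"tz":0,"ax":0.9,"ay":0,"az":0},{"gripper":0,"tx":0,"ty":0,"tz":0,"ax":0.9,"ay":0,"az":0},{"gripper":0,"tx":0,"ty":0,"tz":0,"ax":0.867,"ay":0,"az":0},{"gripper":0,"tx":0,"ty":-0.5,"tz":1,"ax":0,"ay":0,"az":0},{"gripper":0,"tx":0,"ty":-0.5,"tz":1,"ax":0,"ay":0,"az":0},{"gripper":0,"tx":0,"ty":-0.5,"tz":1,"ax":0,"ay":0,"az":0},{"gripper":0,"tx":0,"ty":-0.5,"tz":1,"ax":0,"ay":0,"az":0},{"gripper":0,"tx":0,"ty":-0.5,"tz":1,"ax":0,"ay":0,"az":0},{"gripper":0,"tx":0,"ty":-0.5,"tz":1,"ax":0,"ay":0,"az":0},{"gripper":0,"tx":0,"ty":-0.5,"tz":1,"ax":0,"ay":0,"az":0},{"gripper":0,"tx":0,"ty":-0.5,"tz":1,"ax":0,"ay":0,"az":0},{"gripper":0,"tx":0,"ty":-0.5,"tz":1,"ax":0,"ay":0,"az":0},{"gripper":0,"tx":0,"ty":-0.5,"tz":1,"ax":0,"ay":0,"az":0},{"gripper":0,"tx":0,"ty":-0.5,"tz":1,"ax":0,"ay":0,"az":0},{"gripper":0,"tx":0,"ty":-0.5,"tz":1,"ax":0,"ay":0,"az":0},{"gripper":0,"tx":0,"ty":-0.8,"tz":1,"ax":0,"ay":0,"az":0},{"gripper":0,"tx":0,"ty":0,"tz":0.4,"ax":0,"ay":0,"az":0},{"gripper":0,"tx":0,"ty":0,"tz":0,"ax":0,"ay":0,"az":0},{"gripper":0,"tx":0,"ty":0,"tz":0,"ax":0,"ay":0,"az":0}], newtons=10)

```text
t: 3.22
eef_pos: [0.4403, -0.2557, 0.4049]
ee_rot: [-1.976, 1.57, -0.317]
force: [-0.2, -0.7, -0.2]
width: 0.0007
```

Run:
```python
from h import *
goto((.44,-.256,.18),np.radians(95))
K,T=cam("wrist")
im=optics.grab_frame("wrist"); cv2.imwrite("pics/wrist2.png",im[:,:,::-1])
for q in ["red_tab","red_stand","red_clock"]:
    print(q,[(np.round(d['location'][::-1],1).tolist(),round(d['confidence'],2)) for d in finder.pinpoint(q,"wrist")[:3]])
np.savez("w1.npz",K=K,T=T)
```

```text
pos [ 0.4403 -0.2557  0.4049] tip [ 0.4404 -0.2557  0.2269] F [-0.16 -0.65 -0.21] t 3.22 w 0.0007
zang 95.1 tilt x [ 4.e-04 -1.e-04 -1.e+00]
turn about down(world -z): ax units total 0.016
shift units tx,ty,tz [ 1.876  0.014 -0.013] tilt fix rotvec units [ 0.016 -0.001  0.003]
red_tab [([311.8, 305.2], 0.53)]
red_stand [([311.6, 345.0], 0.61)]
red_clock []
```

View pics/wrist2.png

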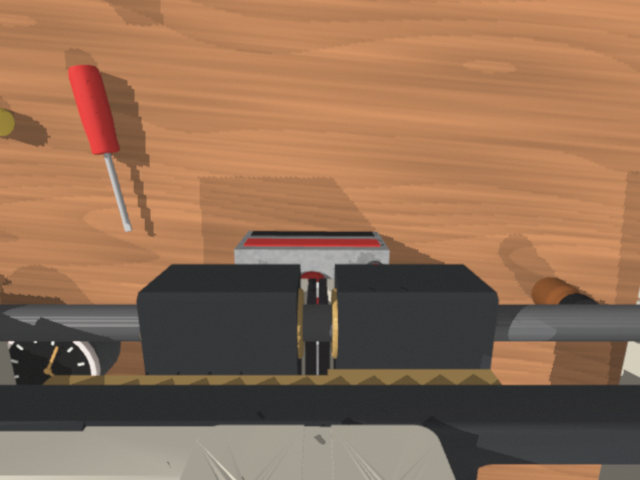

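The wrist view shows the red front band at about (315,242), with the shutter hidden behind the fingers. I move 120 mm along +x so that the camera sees it.

>>> play_rows(steps=[{"gripper":0,"tx":0,"ty":-1,"tz":0,"ax":0,"ay":0,"az":0},{"gripper":0,"tx":0,"ty":-1,"tz":0,"ax":0,"ay":0,"az":0},{"gripper":0,"tx":0,"ty":-1,"tz":0,"ax":0,"ay":0,"az":0},{"gripper":0,"tx":0,"ty":-1,"tz":0,"ax":0,"ay":0,"az":0},{"gripper":0,"tx":0,"ty":-0.8,"tz":0,"ax":0,"ay":0,"az":0},{"gripper":0,"tx":0,"ty":0,"tz":0,"ax":0,"ay":0,"az":0},{"gripper":0,"tx":0,"ty":0,"tz":0,"ax":0,"ay":0,"az":0}])

```text
t: 4.0
eef_pos: [0.5603, -0.2463, 0.4036]
ee_rot: [1.36, 1.569, 3.018]
force: [0.1, 0.2, 0.3]
width: 0.0005
```

```bash
cat > look.py <<'E'
import sys
from h import *
nm=sys.argv[1]
K,T=cam("wrist")
im=optics.grab_frame("wrist"); cv2.imwrite(f"pics/{nm}.png",im[:,:,::-1])
print(telemetry.get_state()['eef_pos'])
for q in ["red_tab","red_stand"]+sys.argv[2:]:
    print(q,[(np.round(d['location'][::-1],1).tolist(),round(d['confidence'],2)) for d in finder.pinpoint(q,"wrist")[:3]])
np.savez(nm+".npz",K=K,T=T)
E
python3 look.py wrist3
```

```text
[ 0.55954934 -0.24626997  0.40388339]
red_tab [([311.2, 157.6], 0.84)]
red_stand [([313.0, 242.1], 0.65)]
```

View pics/wrist3.png

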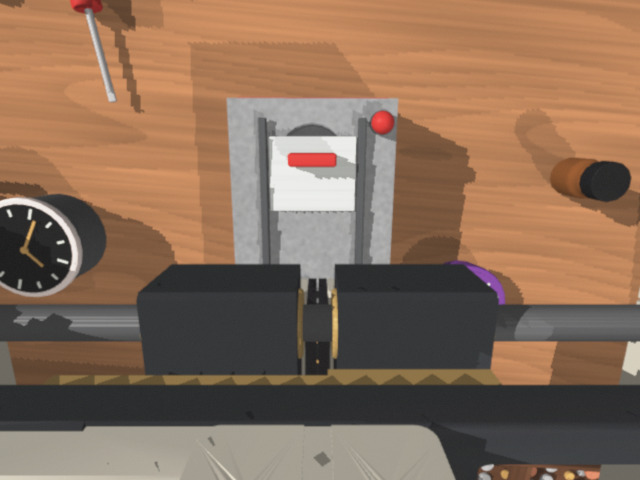

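The wrist view now shows the shutter, with its plate at rows 136–211, the tab at (312,159), and a crescent of the well already open at (312,130). The lamp is at (382,122) and the front corners at (228,98) and (397,98).

Run:
```python
from h import *
d=np.load("wrist3.npz");K,T=d['K'],d['T']
for n,uv,z in [("cornerR",(228,98),.07),("cornerL",(397,98),.07),("lamp",(382,122),.0775),("tab top",(312,158),.0915),("plate front",(312.5,136.5),.0735),("plate back",(313,211),.0735),("wellfront",(312,125),.07)]:
    print(n,atz(K,T,uv,z).round(4))
C={n:cam(n) for n in("scene","top")}
print(tri([(K,T,(311.2,157.6)),(*C["scene"],(247.9,261.8)),(*C["top"],(398,252.2))]))
a,b=atz(K,T,(228,98),.07),atz(K,T,(397,98),.07); v=b-a; print(np.linalg.norm(v),np.degrees(np.arctan2(-v[0],v[1])))
yaw=np.radians(5)
mid=(a+b)/2; ex=np.array([np.cos(yaw),np.sin(yaw),0]); print('centre',(mid+.13*ex).round(4),'well',(mid+.045*ex).round(4))
m=cv2.imread("pics/wrist3.png")[90:290,215:410]; cv2.imwrite("pics/w3c.png",cv2.resize(m,None,fx=3,fy=3,interpolation=cv2.INTER_CUBIC))
```

```text
cornerR [ 0.4684 -0.3213  0.07  ]
cornerL [ 0.4574 -0.1941  0.07  ]
lamp [ 0.4761 -0.2044  0.0775]
tab top [ 0.5063 -0.2542  0.0915]
plate front [ 0.4909 -0.2553  0.0735]
plate back [ 0.5483 -0.2501  0.0735]
wellfront [ 0.4824 -0.2565  0.07  ]
(array([ 0.51089645, -0.25546219,  0.08357119]), [0.004578400272094364, 0.0011865666518227759, 0.00388100575559612])
0.12759057097167348 4.938188217348852
centre [ 0.5924 -0.2464  0.07  ] well [ 0.5077 -0.2538  0.07  ]
```

View pics/w3c.png

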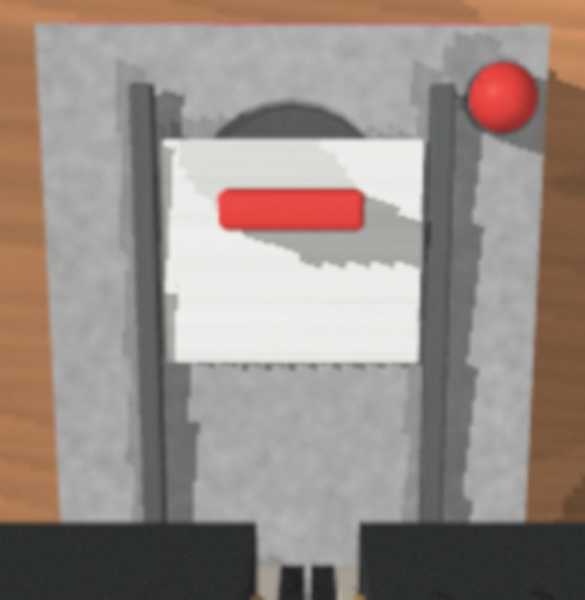

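The three views agree: stand centre (0.592,-0.247), yaw 5°, well at (0.5077,-0.254). The shutter is open about 12 mm, and the tab centre stands at x≈0.507.

```bash
cat >> h.py <<'E'
YAW=0.0868; S0=np.array([.5922,-.2467])
def st(x,y,z): 
    c,s=np.cos(YAW),np.sin(YAW); return np.array([S0[0]+c*x-s*y,S0[1]+s*x+c*y,z])
def go(x,y,z):
    s=telemetry.get_state(); c,sn=np.cos(YAW),np.sin(YAW); d=s['eef_pos'][:2]-S0
    print('stand-frame tip',(np.array([c*d[0]+sn*d[1],-sn*d[0]+c*d[1],s['eef_pos'][2]-.178])*1000).round(1))
    goto(st(x,y,z),YAW+np.pi/2)
E
python3 -c "
from h import *
go(-.118,0,.084)"
```

```text
stand-frame tip [-33.    3.4 226.6]
pos [ 0.559  -0.2461  0.4046] tip [ 0.559  -0.2461  0.2266] F [ 0.55 -0.77 -0.53] t 4.15 w 0.0007
zang 94.95 tilt x [-4.e-04  0.e+00 -1.e+00]
turn about down(world -z): ax units total -0.004
shift units tx,ty,tz [ 5.705  3.4   -0.137] tilt fix rotvec units [-0.004  0.001 -0.004]
```

>>> play_rows(steps=[{"gripper":0,"tx":0,"ty":1,"tz":-0.137,"ax":0,"ay":0,"az":0},{"gripper":0,"tx":0,"ty":1,"tz":0,"ax":0,"ay":0,"az":0},{"gripper":0,"tx":0,"ty":1,"tz":0,"ax":0,"ay":0,"az":0},{"gripper":0,"tx":0,"ty":0.4,"tz":0,"ax":0,"ay":0,"az":0},{"gripper":0,"tx":1,"ty":0,"tz":0,"ax":0,"ay":0,"az":0},{"gripper":0,"tx":1,"ty":0,"tz":0,"ax":0,"ay":0,"az":0},{"gripper":0,"tx":1,"ty":0,"tz":0,"ax":0,"ay":0,"az":0},{"gripper":0,"tx":1,"ty":0,"tz":0,"ax":0,"ay":0,"az":0},{"gripper":0,"tx":0.8,"ty":0,"tz":0,"ax":0,"ay":0,"az":0},{"gripper":0,"tx":0,"ty":0,"tz":0,"ax":0,"ay":0,"az":0},{"gripper":0,"tx":0,"ty":0,"tz":0,"ax":0,"ay":0,"az":0}])

```text
t: 5.07
eef_pos: [0.475, -0.2566, 0.2847]
ee_rot: [1.532, 1.569, -3.093]
force: [0.4, -0.4, 1.1]
width: 0.0005
```

```bash
cat > shot.py <<'E'
import sys
from h import *
nm=sys.argv[1]
A=optics.grab_frame("scene")[200:360,180:340]; B=optics.grab_frame("top")[150:300,330:480]
A=cv2.resize(A,(400,400),interpolation=cv2.INTER_CUBIC);B=cv2.resize(B,(400,400),interpolation=cv2.INTER_CUBIC)
cv2.imwrite(f"pics/{nm}.png",np.hstack([A,B])[:,:,::-1])
E
python3 shot.py s1; python3 -c "
from h import *
go(-.118,0,.084)"
```

```text
stand-frame tip [-1.167e+02  1.000e-01  1.083e+02]
pos [ 0.4759 -0.2567  0.2863] tip [ 0.4763 -0.2568  0.1083] F [-0.19 -0.22  0.19] t 5.17 w 0.0004
zang 95.01 tilt x [ 2.1e-03 -8.0e-04 -1.0e+00]
turn about down(world -z): ax units total 0.006
shift units tx,ty,tz [ 0.972  0.051 -0.005] tilt fix rotvec units [ 0.006 -0.009  0.019]
```

View pics/s1.png

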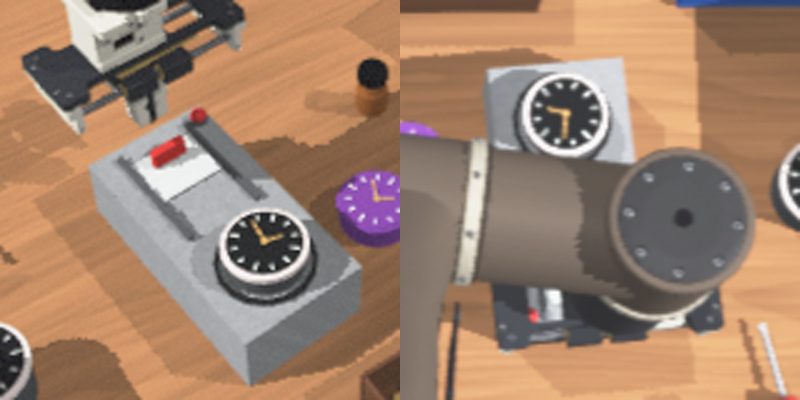

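In the left (scene) crop the fingers hang at (147,110) in front of the stand, and the gripper's ends show legs at (75,120) and (237,45). I check how far down those reach.

Run:
```python
from h import *
C=cam("scene")
im=optics.grab_frame("scene").copy()
s=telemetry.get_state(); M=R.from_euler('xyz',s['ee_rot']).as_matrix()
b=(170,170,330,290); k=5
crop=cv2.resize(im[b[1]:b[3],b[0]:b[2]],None,fx=k,fy=k,interpolation=cv2.INTER_CUBIC)
def pt(x,y,z,col):
    u=proj(*C,s['eef_pos']+M@np.array([x,y,z]))[0]; q=tuple(int(round(v)) for v in ((u-np.array(b[:2]))*k)); cv2.circle(crop,q,3,col,-1)
for z in(-.0965,.0965,0):
    for x,col in((.112,(0,255,0)),(.145,(255,255,0)),(.178,(255,0,0))):
        pt(x,0,z,col)
cv2.imwrite("pics/leg.png",crop[:,:,::-1])
```

```text
(no output)
```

View pics/leg.png

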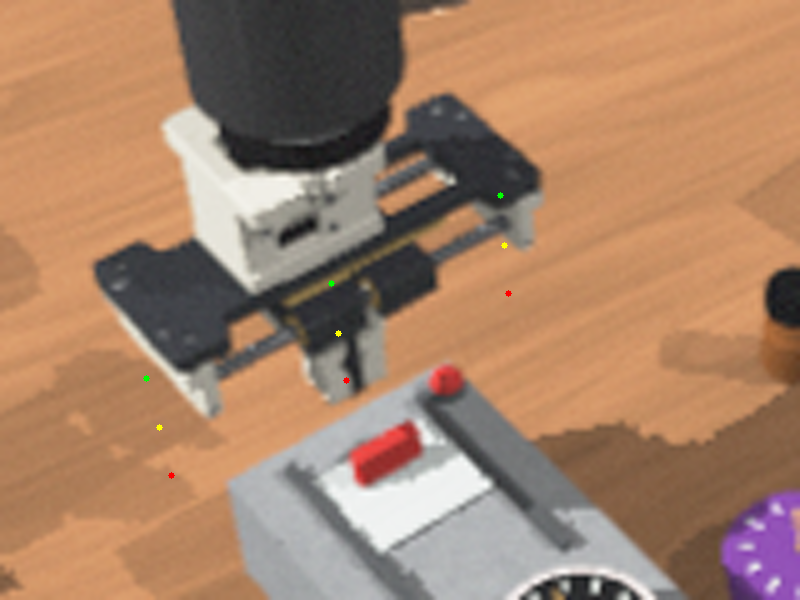

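The legs end where the body begins (the green marks), well above the work, and the two closed fingers are about 40 mm across. I go down to the tab height and push it open.

>>> play_rows(steps=[{"gripper":0,"tx":0.5,"ty":0,"tz":0,"ax":0,"ay":0,"az":0},{"gripper":0,"tx":0.47,"ty":0,"tz":0,"ax":0,"ay":0,"az":0},{"gripper":0,"tx":0,"ty":-0.3,"tz":0,"ax":0,"ay":0,"az":0},{"gripper":0,"tx":0,"ty":-0.3,"tz":0,"ax":0,"ay":0,"az":0},{"gripper":0,"tx":0,"ty":-0.2,"tz":0,"ax":0,"ay":0,"az":0},{"gripper":0,"tx":0,"ty":-0.2,"tz":0,"ax":0,"ay":0,"az":0},{"gripper":0,"tx":0,"ty":-0.2,"tz":0,"ax":0,"ay":0,"az":0},{"gripper":0,"tx":0,"ty":-0.2,"tz":0,"ax":0,"ay":0,"az":0}])

```text
t: 5.88
eef_pos: [0.511, -0.2533, 0.2609]
ee_rot: [-1.955, 1.57, -0.297]
force: [-1.0, -0.4, 1.0]
width: 0.0006
```

```bash
python3 shot.py s2; python3 -c "
from h import *
go(-.051,0,.084)"
```

```text
stand-frame tip [-81.2   0.5  82.6]
pos [ 0.5113 -0.2533  0.2606] tip [ 0.5115 -0.2533  0.0826] F [-0.34 -0.55 -0.24] t 5.98 w 0.0003
zang 95.03 tilt x [ 9.e-04 -2.e-04 -1.e+00]
turn about down(world -z): ax units total 0.009
shift units tx,ty,tz [-0.054 -1.206 -0.018] tilt fix rotvec units [ 0.009 -0.003  0.009]
```

View pics/s2.png

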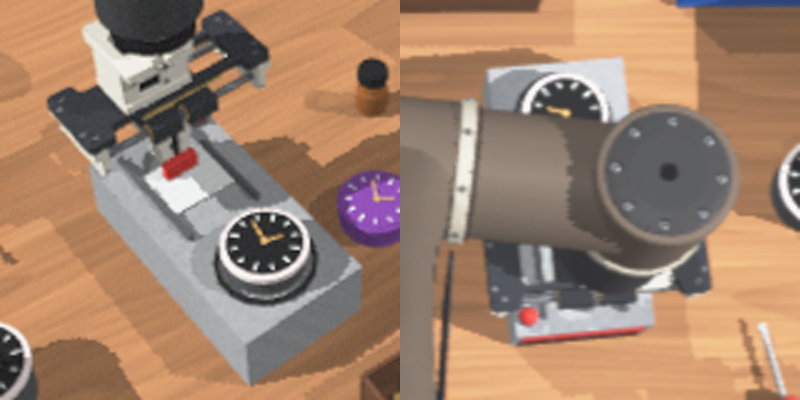

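The finger is pushing the tab, at (180,162) in the scene crop, and the shutter is moving. I carry on in small steps to the stop.

>>> play_rows(steps=[{"gripper":0,"tx":0,"ty":-0.2,"tz":0,"ax":0,"ay":0,"az":0},{"gripper":0,"tx":0,"ty":-0.2,"tz":0,"ax":0,"ay":0,"az":0},{"gripper":0,"tx":0,"ty":-0.2,"tz":0,"ax":0,"ay":0,"az":0},{"gripper":0,"tx":0,"ty":-0.2,"tz":0,"ax":0,"ay":0,"az":0},{"gripper":0,"tx":0,"ty":-0.2,"tz":0,"ax":0,"ay":0,"az":0},{"gripper":0,"tx":0,"ty":-0.1,"tz":0,"ax":0,"ay":0,"az":0},{"gripper":0,"tx":0,"ty":-0.06,"tz":0,"ax":0,"ay":0,"az":0},{"gripper":0,"tx":0,"ty":0,"tz":0,"ax":0,"ay":0,"az":0},{"gripper":0,"tx":0,"ty":0,"tz":0,"ax":0,"ay":0,"az":0}])

```text
t: 6.73
eef_pos: [0.5394, -0.2508, 0.2603]
ee_rot: [-1.769, 1.57, -0.11]
force: [-0.2, 1.3, 0.2]
width: 0.0003
```

```bash
python3 -c "
from h import *
go(-.051,0,.084)"
```

```text
stand-frame tip [-53.    0.5  82.3]
pos [ 0.5394 -0.2508  0.2603] tip [ 0.5395 -0.2508  0.0823] F [-0.24  1.27  0.21] t 6.73 w 0.0003
zang 95.01 tilt x [ 4.e-04 -0.e+00 -1.e+00]
turn about down(world -z): ax units total 0.005
shift units tx,ty,tz [-0.066 -0.079 -0.019] tilt fix rotvec units [ 0.005 -0.001  0.004]
```

>>> play_rows(steps=[{"gripper":0,"tx":0,"ty":-0.06,"tz":0,"ax":0,"ay":0,"az":0},{"gripper":0,"tx":0,"ty":-0.06,"tz":0,"ax":0,"ay":0,"az":0},{"gripper":0,"tx":0,"ty":0,"tz":0,"ax":0,"ay":0,"az":0}])

```text
t: 6.98
eef_pos: [0.5413, -0.2507, 0.2603]
ee_rot: [1.436, 1.568, 3.094]
force: [-4.1, -0.7, 4.0]
width: 0.0001
```

>>> play_rows(steps=[{"gripper":0,"tx":0,"ty":-0.04,"tz":0,"ax":0,"ay":0,"az":0},{"gripper":0,"tx":0,"ty":-0.04,"tz":0,"ax":0,"ay":0,"az":0},{"gripper":0,"tx":0,"ty":0,"tz":0,"ax":0,"ay":0,"az":0}])

```text
t: 7.23
eef_pos: [0.5419, -0.2507, 0.2602]
ee_rot: [1.429, 1.565, 3.087]
force: [-10.9, 0.1, 7.4]
width: 0.0009
```

The shutter is at its stop: the force rose to 11 N and the finger centre is 1 mm from the predicted place. I back off, lift, open the jaws and look at the well.

>>> play_rows(steps=[{"gripper":0,"tx":0,"ty":0.4,"tz":0,"ax":0,"ay":0,"az":0},{"gripper":0,"tx":-1,"ty":0,"tz":0,"ax":0,"ay":0,"az":0},{"gripper":0,"tx":-1,"ty":0,"tz":0,"ax":0,"ay":0,"az":0},{"gripper":1,"tx":-1,"ty":-0.5,"tz":0,"ax":0,"ay":0,"az":0},{"gripper":1,"tx":-1,"ty":-0.5,"tz":0,"ax":0,"ay":0,"az":0},{"gripper":1,"tx":-1,"ty":0,"tz":0,"ax":0,"ay":0,"az":0},{"gripper":1,"tx":0,"ty":0,"tz":0,"ax":0,"ay":0,"az":0},{"gripper":1,"tx":0,"ty":0,"tz":0,"ax":0,"ay":0,"az":0},{"gripper":1,"tx":0,"ty":0,"tz":0,"ax":0,"ay":0,"az":0}])

```text
t: 7.98
eef_pos: [0.5587, -0.249, 0.385]
ee_rot: [-0.708, 1.57, 0.949]
force: [-0.6, -0.2, -0.1]
width: 0.0343
```

```bash
python3 look.py wrist4 red_key_top red_well; python3 -c "
from h import *
go(-.085,.0545,.12)"
```

```text
[ 0.55858841 -0.24896318  0.38452411]
red_tab [([315.9, 230.1], 0.62)]
red_stand [([313.0, 248.1], 0.82)]
red_key_top [([316.8, 159.6], 0.79), ([88.7, 8.9], 0.66), ([313.5, 350.9], 0.43)]
red_well [([314.2, 162.4], 0.78)]
stand-frame tip [-33.4   0.5 206.5]
pos [ 0.5589 -0.2491  0.3845] tip [ 0.5587 -0.249   0.2065] F [-0.67 -0.67  0.82] t 8.23 w 0.0547
zang 95.0 tilt x [-1.3e-03  2.0e-04 -1.0e+00]
turn about down(world -z): ax units total 0.004
shift units tx,ty,tz [3.462 2.066 2.159] tilt fix rotvec units [ 0.004  0.003 -0.012]
```

View pics/wrist4.png

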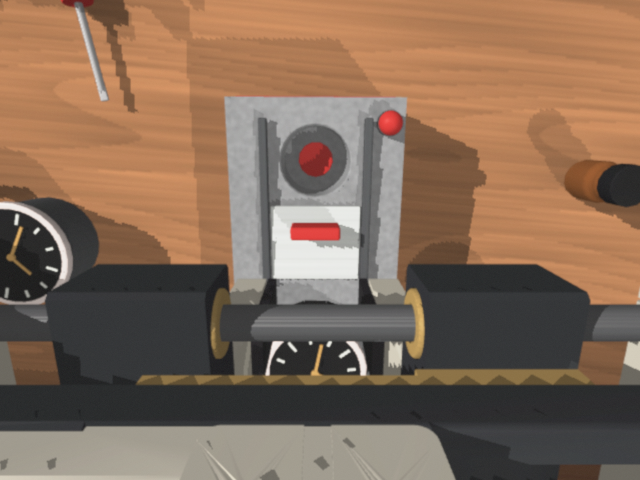

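The wrist view shows the well mouth centred at about (314,160), with the red key inside at (316,159). The tab, now open, is at (315,231).

Run:
```python
from h import *
d=np.load("wrist4.npz");K,T=d['K'],d['T']
im=cv2.imread("pics/wrist4.png").astype(int)
g=im[110:205,270:360]
m=((im[:,:,2]>im[:,:,1]+60)&(im[:,:,2]>im[:,:,0]+60)); k=np.zeros_like(m);k[130:190,280:350]=m[130:190,280:350]
yy,xx=np.nonzero(k); print('key px bbox',xx.min(),xx.max(),yy.min(),yy.max(),xx.mean(),yy.mean())
kc=((xx.min()+xx.max())/2,(yy.min()+yy.max())/2)
print('key',atz(K,T,kc,.042).round(4))
gray=cv2.cvtColor(im.astype(np.uint8),cv2.COLOR_BGR2GRAY); w=((gray<95)|k).astype(np.uint8)
n,lab,stt,cen=cv2.connectedComponentsWithStats(w); 
l=lab[150,290]; print(l,stt[l],cen[l])
x0,y0,ww,hh=stt[l][:4]
print('well',atz(K,T,(x0+ww/2-.5,y0+hh/2-.5),.07).round(4), 'pred',st(-.085,0,.07).round(4))
print([ (atz(K,T,(x0+ww,160),.07)-atz(K,T,(x0,160),.07))[1], (atz(K,T,(314,y0),.07)-atz(K,T,(314,y0+hh),.07))[0]])
c,s_=np.cos(YAW),np.sin(YAW)
for uv,z in [((225,97),.07),((406,97),.07)]: print(atz(K,T,uv,z).round(4))
for P,z in ((st(-.13,-.065,.07),0),(st(-.13,.065,.07),0),(st(-.085,0,.07),0),(st(-.035,0,.0935),0)): print(proj(K,T,P).round(1))
```

```text
key px bbox 299 332 143 175 315.3493150684931 158.92351598173516
key [ 0.5072 -0.2542  0.042 ]
0 [     0      0    640    480 196786] [319.0050156  187.69659935]
well [ 0.5666 -0.2459  0.07  ] pred [ 0.5075 -0.2541  0.07  ]
[np.float64(0.47003461847003997), np.float64(-0.39260279016576305)]
[ 0.4686 -0.3219  0.07  ]
[ 0.4574 -0.194   0.07  ]
[[223.8  96.5]]
[[407.1  96.5]]
[[315.6 161.2]]
[[315.5 234.6]]
```

The key measures (0.5072, -0.2542), within 0.5 mm of the predicted well centre (0.5075, -0.2541). With the jaws fully open I use one finger (the −y one, about 54 mm off centre), which leaves wide clearance in the well.

>>> play_rows(steps=[{"gripper":1,"tx":0,"ty":0.7,"tz":0.75,"ax":0,"ay":0,"az":0},{"gripper":1,"tx":0,"ty":0.7,"tz":0.75,"ax":0,"ay":0,"az":0},{"gripper":1,"tx":0,"ty":0.67,"tz":0.66,"ax":0,"ay":0,"az":0},{"gripper":1,"tx":1,"ty":0,"tz":0,"ax":0,"ay":0,"az":0},{"gripper":1,"tx":1,"ty":0,"tz":0,"ax":0,"ay":0,"az":0},{"gripper":1,"tx":1,"ty":0,"tz":0,"ax":0,"ay":0,"az":0},{"gripper":1,"tx":0.46,"ty":0,"tz":0,"ax":0,"ay":0,"az":0},{"gripper":1,"tx":0,"ty":0,"tz":0,"ax":0,"ay":0,"az":0},{"gripper":1,"tx":0,"ty":0,"tz":0,"ax":0,"ay":0,"az":0}])

```text
t: 8.98
eef_pos: [0.5029, -0.1999, 0.2984]
ee_rot: [1.614, 1.569, -3.011]
force: [0.2, 0.5, 0.7]
width: 0.0875
```

```bash
python3 - <<'E'
from h import *
go(-.085,.0545,.12)
C=cam("scene")
im=optics.grab_frame("scene").copy(); cv2.imwrite("pics/scene5.png",im[:,:,::-1])
s=telemetry.get_state(); M=R.from_euler('xyz',s['ee_rot']).as_matrix()
b=(190,170,330,290); k=5
crop=cv2.resize(im[b[1]:b[3],b[0]:b[2]],None,fx=k,fy=k,interpolation=cv2.INTER_CUBIC)
def pw(P,col):
    u=proj(*C,P)[0]; q=tuple(int(round(v)) for v in ((u-np.array(b[:2]))*k)); cv2.circle(crop,q,2,col,-1)
def pt(x,y,z,col): pw(s['eef_pos']+M@np.array([x,y,z]),col)
for z in(-.044,-.065,.044,.065):
    for y in (-.0095,.0095): pt(.178,y,z,(255,0,0))
for a in np.linspace(0,6.28,24): pw(st(-.085+.026*np.cos(a),.026*np.sin(a),.07),(0,255,0))
cv2.imwrite("pics/f5.png",crop[:,:,::-1])
E
python3 look.py wrist5
```

```text
stand-frame tip [-84.9  54.4 120.4]
pos [ 0.5029 -0.1999  0.2984] tip [ 0.5025 -0.1999  0.1204] F [0.15 0.5  0.74] t 8.98 w 0.0875
zang 95.01 tilt x [-1.8e-03 -2.0e-04 -1.0e+00]
turn about down(world -z): ax units total 0.006
shift units tx,ty,tz [0.018 0.003 0.004] tilt fix rotvec units [ 0.006 -0.001 -0.017]
[ 0.50342066 -0.19990895  0.29983775]
red_tab [([215.0, 354.8], 0.93)]
red_stand [([246.1, 337.7], 0.93)]
```

View pics/f5.png

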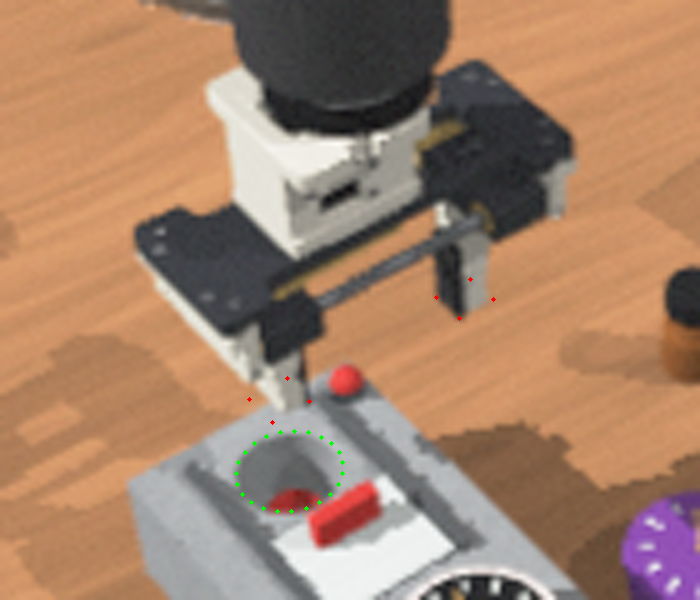

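View pics/wrist5.png

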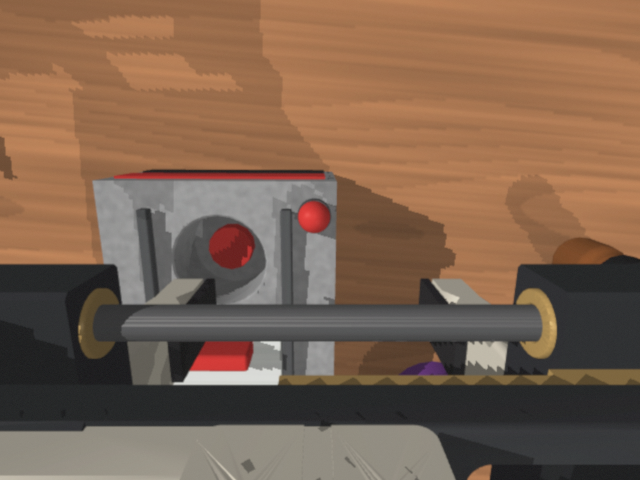

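In the scene crop the projected ring lies on the well mouth. The fingertip tapers to about 44–56 mm off centre, so I shift 4 mm to centre the tip, then go down to just above the key.

>>> play_rows(steps=[{"gripper":1,"tx":0,"ty":0,"tz":-0.16,"ax":0,"ay":0,"az":0},{"gripper":1,"tx":0.6,"ty":0,"tz":0,"ax":0,"ay":0,"az":0},{"gripper":1,"tx":0.6,"ty":0,"tz":0,"ax":0,"ay":0,"az":0},{"gripper":1,"tx":0.5,"ty":0,"tz":0,"ax":0,"ay":0,"az":0},{"gripper":1,"tx":0.4,"ty":0,"tz":0,"ax":0,"ay":0,"az":0},{"gripper":1,"tx":0.4,"ty":0,"tz":0,"ax":0,"ay":0,"az":0},{"gripper":1,"tx":0.3,"ty":0,"tz":0,"ax":0,"ay":0,"az":0},{"gripper":1,"tx":0,"ty":0,"tz":0,"ax":0,"ay":0,"az":0},{"gripper":1,"tx":0,"ty":0,"tz":0,"ax":0,"ay":0,"az":0}])

```text
t: 9.93
eef_pos: [0.5033, -0.2038, 0.2288]
ee_rot: [1.649, 1.57, -2.976]
force: [0.1, -0.8, 1.1]
width: 0.088
```

```bash
python3 shot.py s6; python3 -c "
from h import *
go(-.085,.0505,.042)"
```

```text
stand-frame tip [-84.6  50.4  51.4]
pos [ 0.5036 -0.2038  0.2294] tip [ 0.5037 -0.2038  0.0514] F [-0.26  0.19  0.21] t 10.03 w 0.0876
zang 95.01 tilt x [ 8.e-04 -2.e-04 -1.e+00]
turn about down(world -z): ax units total 0.007
shift units tx,ty,tz [0.378 0.017 0.004] tilt fix rotvec units [ 0.007 -0.003  0.008]
```

View pics/s6.png

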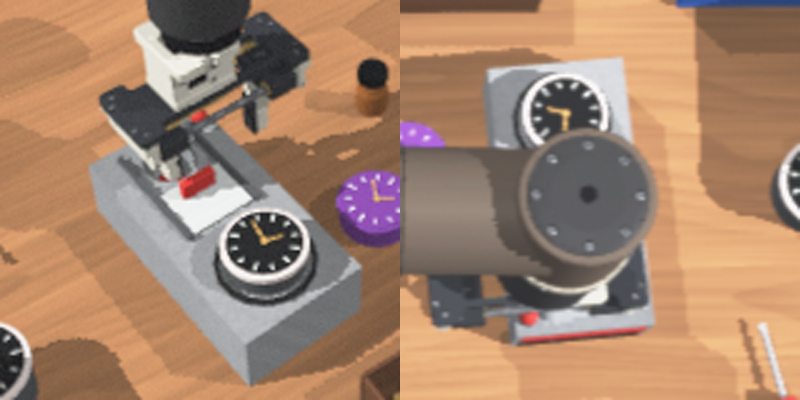

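The finger is inside the well with no contact. I go down gently.

>>> play_rows(steps=[{"gripper":1,"tx":0.15,"ty":0,"tz":0,"ax":0,"ay":0,"az":0},{"gripper":1,"tx":0.15,"ty":0,"tz":0,"ax":0,"ay":0,"az":0},{"gripper":1,"tx":0.1,"ty":0,"tz":0,"ax":0,"ay":0,"az":0},{"gripper":1,"tx":0,"ty":0,"tz":0,"ax":0,"ay":0,"az":0}])

```text
t: 10.37
eef_pos: [0.5034, -0.2038, 0.2187]
ee_rot: [-2.004, 1.571, -0.346]
force: [0.3, 1.0, 2.2]
width: 0.0876
```

>>> play_rows(steps=[{"gripper":1,"tx":0.06,"ty":0,"tz":0,"ax":0,"ay":0,"az":0},{"gripper":1,"tx":0.06,"ty":0,"tz":0,"ax":0,"ay":0,"az":0},{"gripper":1,"tx":0,"ty":0,"tz":0,"ax":0,"ay":0,"az":0}])

```text
t: 10.62
eef_pos: [0.5034, -0.2038, 0.2159]
ee_rot: [-1.961, 1.57, -0.303]
force: [0.4, 1.8, 3.1]
width: 0.0878
```

>>> play_rows(steps=[{"gripper":1,"tx":0.06,"ty":0,"tz":0,"ax":0,"ay":0,"az":0},{"gripper":1,"tx":0,"ty":0,"tz":0,"ax":0,"ay":0,"az":0},{"gripper":1,"tx":0,"ty":0,"tz":0,"ax":0,"ay":0,"az":0}])

```text
t: 10.87
eef_pos: [0.5034, -0.2038, 0.2146]
ee_rot: [-1.863, 1.57, -0.205]
force: [0.1, 0.8, 5.5]
width: 0.0875
```

>>> play_rows(steps=[{"gripper":1,"tx":0.05,"ty":0,"tz":0,"ax":0,"ay":0,"az":0},{"gripper":1,"tx":0,"ty":0,"tz":0,"ax":0,"ay":0,"az":0}])

```text
t: 11.03
eef_pos: [0.5034, -0.2038, 0.2141]
ee_rot: [-2.299, 1.57, -0.641]
force: [-2.6, 3.4, 12.9]
width: 0.0878
```

>>> play_rows(steps=[{"gripper":1,"tx":0.03,"ty":0,"tz":0,"ax":0,"ay":0,"az":0},{"gripper":1,"tx":0,"ty":0,"tz":0,"ax":0,"ay":0,"az":0},{"gripper":1,"tx":0,"ty":0,"tz":0,"ax":0,"ay":0,"az":0}])

```text
t: 11.28
eef_pos: [0.5034, -0.2038, 0.214]
ee_rot: [-2.153, 1.57, -0.495]
force: [-3.8, 5.6, 19.3]
width: 0.0874
```

The key is at its hard stop: the force is 19 N and the tip stands at z = 0.036, as predicted. I ease off slightly and hold.

>>> play_rows(steps=[{"gripper":1,"tx":-0.03,"ty":0,"tz":0,"ax":0,"ay":0,"az":0},{"gripper":1,"tx":0,"ty":0,"tz":0,"ax":0,"ay":0,"az":0},{"gripper":1,"tx":0,"ty":0,"tz":0,"ax":0,"ay":0,"az":0},{"gripper":1,"tx":0,"ty":0,"tz":0,"ax":0,"ay":0,"az":0},{"gripper":1,"tx":0,"ty":0,"tz":0,"ax":0,"ay":0,"az":0},{"gripper":1,"tx":0,"ty":0,"tz":0,"ax":0,"ay":0,"az":0},{"gripper":1,"tx":0,"ty":0,"tz":0,"ax":0,"ay":0,"az":0},{"gripper":1,"tx":0,"ty":0,"tz":0,"ax":0,"ay":0,"az":0},{"gripper":1,"tx":0,"ty":0,"tz":0,"ax":0,"ay":0,"az":0},{"gripper":1,"tx":0,"ty":0,"tz":0,"ax":0,"ay":0,"az":0},{"gripper":1,"tx":0,"ty":0,"tz":0,"ax":0,"ay":0,"az":0},{"gripper":1,"tx":0,"ty":0,"tz":0,"ax":0,"ay":0,"az":0}])

```text
t: 12.28
eef_pos: [0.5034, -0.2038, 0.2142]
ee_rot: [-2.039, 1.57, -0.381]
force: [-3.4, 3.0, 12.5]
width: 0.0879
```

Held for over a second at about 12 N. Now I come out, shut the fingers above the stand and look.

>>> play_rows(steps=[{"gripper":1,"tx":-0.5,"ty":0,"tz":0,"ax":0,"ay":0,"az":0},{"gripper":1,"tx":-0.5,"ty":0,"tz":0,"ax":0,"ay":0,"az":0},{"gripper":1,"tx":-1,"ty":0,"tz":0,"ax":0,"ay":0,"az":0},{"gripper":1,"tx":-1,"ty":0,"tz":0,"ax":0,"ay":0,"az":0},{"gripper":1,"tx":-1,"ty":0,"tz":0,"ax":0,"ay":0,"az":0},{"gripper":0,"tx":-1,"ty":0,"tz":0,"ax":0,"ay":0,"az":0},{"gripper":0,"tx":-1,"ty":0,"tz":0,"ax":0,"ay":0,"az":0},{"gripper":0,"tx":0,"ty":-1,"tz":-0.5,"ax":0,"ay":0,"az":0},{"gripper":0,"tx":0,"ty":-1,"tz":-0.5,"ax":0,"ay":0,"az":0},{"gripper":0,"tx":0,"ty":-1,"tz":-0.5,"ax":0,"ay":0,"az":0},{"gripper":0,"tx":0,"ty":-0.1,"tz":-0.5,"ax":0,"ay":0,"az":0},{"gripper":0,"tx":0,"ty":0,"tz":0,"ax":0,"ay":0,"az":0},{"gripper":0,"tx":0,"ty":0,"tz":0,"ax":0,"ay":0,"az":0},{"gripper":0,"tx":0,"ty":0,"tz":0,"ax":0,"ay":0,"az":0}])

```text
t: 13.45
eef_pos: [0.5839, -0.2468, 0.3625]
ee_rot: [1.156, 1.569, 2.814]
force: [0.0, 0.0, 0.4]
width: 0.033
```

```bash
python3 look.py wrist7; python3 -c "
from h import *
go(-.008,0,.084)
d=np.load('wrist7.npz');print(proj(d['K'],d['T'],st(-.035,0,.0935)))"
```

```text
[ 0.58397474 -0.24659017  0.36296435]
red_tab [([315.7, 197.7], 0.91)]
red_stand [([314.5, 228.3], 0.94)]
stand-frame tip [ -8.    0.9 185.5]
pos [ 0.5842 -0.2465  0.3635] tip [ 0.5842 -0.2464  0.1855] F [-1.41 -0.24  0.41] t 13.6 w 0.0212
zang 95.02 tilt x [ 2.e-04  1.e-04 -1.e+00]
turn about down(world -z): ax units total 0.007
shift units tx,ty,tz [ 4.059e+00  1.000e-03 -3.800e-02] tilt fix rotvec units [0.007 0.    0.002]
[[315.25715801 204.88725599]]
```

View pics/wrist7.png

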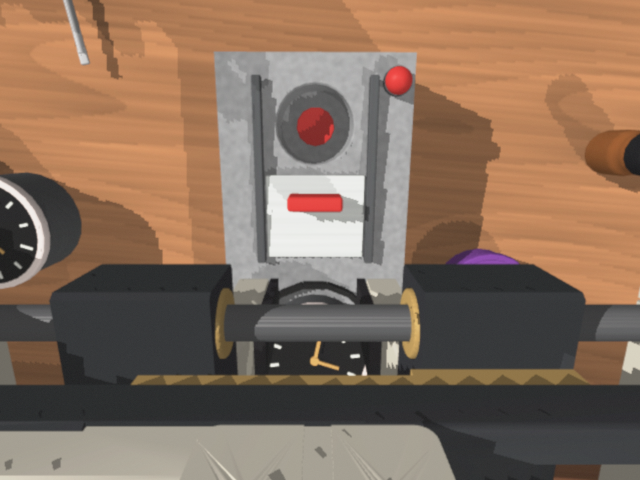

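The wrist view shows the well clear with its key up and the shutter still open, tab at (315,203). I go down behind the tab on its +x side.

>>> play_rows(steps=[{"gripper":0,"tx":0,"ty":0,"tz":-0.04,"ax":0,"ay":0,"az":0},{"gripper":0,"tx":0.8,"ty":0,"tz":0,"ax":0,"ay":0,"az":0},{"gripper":0,"tx":0.8,"ty":0,"tz":0,"ax":0,"ay":0,"az":0},{"gripper":0,"tx":0.8,"ty":0,"tz":0,"ax":0,"ay":0,"az":0},{"gripper":0,"tx":0.8,"ty":0,"tz":0,"ax":0,"ay":0,"az":0},{"gripper":0,"tx":0.5,"ty":0,"tz":0,"ax":0,"ay":0,"az":0},{"gripper":0,"tx":0.3,"ty":0,"tz":0,"ax":0,"ay":0,"az":0},{"gripper":0,"tx":0,"ty":0,"tz":0,"ax":0,"ay":0,"az":0},{"gripper":0,"tx":0,"ty":0,"tz":0,"ax":0,"ay":0,"az":0}])

```text
t: 14.35
eef_pos: [0.585, -0.2478, 0.2636]
ee_rot: [-3.056, 1.571, -1.398]
force: [0.4, -1.2, 1.1]
width: 0.0005
```

```bash
python3 shot.py s8; python3 -c "
from h import *
go(-.0825,0,.084)"
```

```text
stand-frame tip [-7.  -0.6 86.4]
pos [ 0.5853 -0.2479  0.2644] tip [ 0.5856 -0.2479  0.0864] F [0.68 0.61 0.33] t 14.45 w 0.0005
zang 95.02 tilt x [ 1.8e-03 -4.0e-04 -1.0e+00]
turn about down(world -z): ax units total 0.008
shift units tx,ty,tz [0.096 3.021 0.022] tilt fix rotvec units [ 0.008 -0.006  0.017]
```

View pics/s8.png

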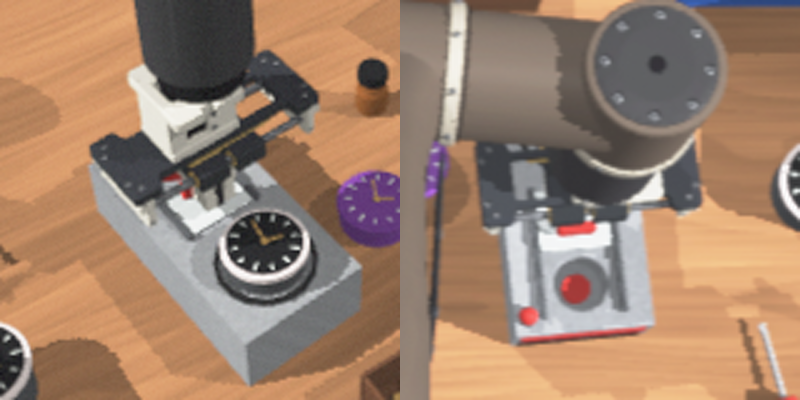

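The fingers are between tab and clock, touching neither. I push toward −x.

>>> play_rows(steps=[{"gripper":0,"tx":0.05,"ty":0.2,"tz":0,"ax":0,"ay":0,"az":0},{"gripper":0,"tx":0,"ty":0.2,"tz":0,"ax":0,"ay":0,"az":0},{"gripper":0,"tx":0,"ty":0.2,"tz":0,"ax":0,"ay":0,"az":0},{"gripper":0,"tx":0,"ty":0.2,"tz":0,"ax":0,"ay":0,"az":0},{"gripper":0,"tx":0,"ty":0.2,"tz":0,"ax":0,"ay":0,"az":0},{"gripper":0,"tx":0,"ty":0.2,"tz":0,"ax":0,"ay":0,"az":0},{"gripper":0,"tx":0,"ty":0.2,"tz":0,"ax":0,"ay":0,"az":0},{"gripper":0,"tx":0,"ty":0.2,"tz":0,"ax":0,"ay":0,"az":0},{"gripper":0,"tx":0,"ty":0.2,"tz":0,"ax":0,"ay":0,"az":0},{"gripper":0,"tx":0,"ty":0.2,"tz":0,"ax":0,"ay":0,"az":0},{"gripper":0,"tx":0,"ty":0.2,"tz":0,"ax":0,"ay":0,"az":0},{"gripper":0,"tx":0,"ty":0.2,"tz":0,"ax":0,"ay":0,"az":0},{"gripper":0,"tx":0,"ty":0.2,"tz":0,"ax":0,"ay":0,"az":0},{"gripper":0,"tx":0,"ty":0.15,"tz":0,"ax":0,"ay":0,"az":0},{"gripper":0,"tx":0,"ty":0.08,"tz":0,"ax":0,"ay":0,"az":0},{"gripper":0,"tx":0,"ty":0,"tz":0,"ax":0,"ay":0,"az":0},{"gripper":0,"tx":0,"ty":0,"tz":0,"ax":0,"ay":0,"az":0}])

```text
t: 15.87
eef_pos: [0.514, -0.254, 0.2617]
ee_rot: [1.321, 1.57, 2.979]
force: [-0.3, -0.1, 0.4]
width: 0.0006
```

```bash
python3 -c "
from h import *
go(-.0825,0,.084)"
```

```text
stand-frame tip [-78.5  -0.5  83.7]
pos [ 0.514  -0.254   0.2617] tip [ 0.5138 -0.254   0.0837] F [-0.26 -0.12  0.4 ] t 15.87 w 0.0006
zang 94.99 tilt x [-1.e-03  2.e-04 -1.e+00]
turn about down(world -z): ax units total 0.003
shift units tx,ty,tz [-0.012  0.159  0.02 ] tilt fix rotvec units [ 0.003  0.002 -0.01 ]
```

>>> play_rows(steps=[{"gripper":0,"tx":0,"ty":0.06,"tz":0,"ax":0,"ay":0,"az":0},{"gripper":0,"tx":0,"ty":0.06,"tz":0,"ax":0,"ay":0,"az":0},{"gripper":0,"tx":0,"ty":0,"tz":0,"ax":0,"ay":0,"az":0}])

```text
t: 16.12
eef_pos: [0.5113, -0.2543, 0.2618]
ee_rot: [1.098, 1.571, 2.756]
force: [0.6, 0.0, 0.4]
width: 0.0005
```

>>> play_rows(steps=[{"gripper":0,"tx":0,"ty":0.05,"tz":0,"ax":0,"ay":0,"az":0},{"gripper":0,"tx":0,"ty":0,"tz":0,"ax":0,"ay":0,"az":0},{"gripper":0,"tx":0,"ty":0,"tz":0,"ax":0,"ay":0,"az":0}])

```text
t: 16.37
eef_pos: [0.5108, -0.2543, 0.262]
ee_rot: [-1.712, 1.569, -0.054]
force: [4.7, 0.3, -4.1]
width: 0.0009
```

>>> play_rows(steps=[{"gripper":0,"tx":0,"ty":0.04,"tz":0,"ax":0,"ay":0,"az":0},{"gripper":0,"tx":0,"ty":0,"tz":0,"ax":0,"ay":0,"az":0},{"gripper":0,"tx":0,"ty":0,"tz":0,"ax":0,"ay":0,"az":0}])

```text
t: 16.62
eef_pos: [0.5105, -0.2543, 0.2621]
ee_rot: [-1.71, 1.568, -0.051]
force: [8.0, -0.0, -5.6]
width: 0.0005
```

The shutter is against its shut stop: 8 N at stand x ≈ −82, predicted −82.5. I back off, lift and verify.

>>> play_rows(steps=[{"gripper":0,"tx":0,"ty":-0.4,"tz":0,"ax":0,"ay":0,"az":0},{"gripper":0,"tx":-0.5,"ty":0,"tz":0,"ax":0,"ay":0,"az":0},{"gripper":0,"tx":-1,"ty":0,"tz":0,"ax":0,"ay":0,"az":0},{"gripper":0,"tx":-1,"ty":0,"tz":0,"ax":0,"ay":0,"az":0},{"gripper":0,"tx":-1,"ty":0,"tz":0,"ax":0,"ay":0,"az":0},{"gripper":0,"tx":-1,"ty":-1,"tz":0,"ax":0,"ay":0,"az":0},{"gripper":0,"tx":-1,"ty":-1,"tz":0,"ax":0,"ay":0,"az":0},{"gripper":0,"tx":-1,"ty":-1,"tz":0,"ax":0,"ay":0,"az":0},{"gripper":0,"tx":0,"ty":0,"tz":0,"ax":0,"ay":0,"az":0},{"gripper":0,"tx":0,"ty":0,"tz":0,"ax":0,"ay":0,"az":0},{"gripper":0,"tx":0,"ty":0,"tz":0,"ax":0,"ay":0,"az":0}])

```text
t: 17.53
eef_pos: [0.5933, -0.2469, 0.4233]
ee_rot: [1.234, 1.568, 2.892]
force: [-0.4, 0.2, -0.4]
width: 0.0005
```

```bash
python3 look.py wrist9
python3 - <<'E'
from h import *
go(0,0,.2)
d=np.load('wrist9.npz')
for x in (-.097,-.092,-.085): print(x,proj(d['K'],d['T'],st(x,0,.0935)).round(1))
a=cv2.imread("pics/wrist9.png"); b=cv2.cvtColor(optics.grab_frame("scene"),cv2.COLOR_RGB2BGR)
o=cv2.imread("pics/scene0.png"); df=cv2.absdiff(b,o)
cv2.imwrite("pics/fin.png",np.vstack([np.hstack([cv2.resize(a,(400,300)),cv2.resize(b,(400,300))]),np.hstack([cv2.resize(df,(400,300)),cv2.resize(o,(400,300))])]))
cv2.imwrite("pics/w9c.png",cv2.resize(a[60:260,200:430],None,fx=3,fy=3))
E
```

```text
[ 0.59303437 -0.24699212  0.42305003]
red_tab [([314.2, 96.2], 0.73)]
red_stand [([315.9, 205.2], 0.65)]
stand-frame tip [  0.7  -0.5 245.3]
pos [ 0.593  -0.2471  0.4233] tip [ 0.5925 -0.2471  0.2453] F [-0.3   0.53  0.98] t 17.68 w 0.0002
zang 94.98 tilt x [-2.4e-03  4.0e-04 -1.0e+00]
turn about down(world -z): ax units total 0.001
shift units tx,ty,tz [1.812 0.03  0.02 ] tilt fix rotvec units [ 0.001  0.006 -0.023]
-0.097 [[316.7  97.7]]
-0.092 [[316.7 104.7]]
-0.085 [[316.7 114.5]]
```

View pics/fin.png

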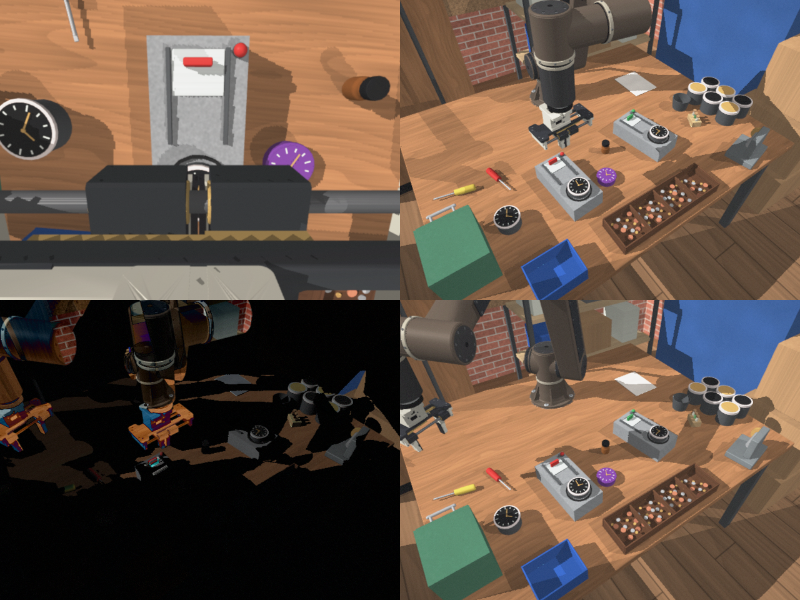

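View pics/w9c.png

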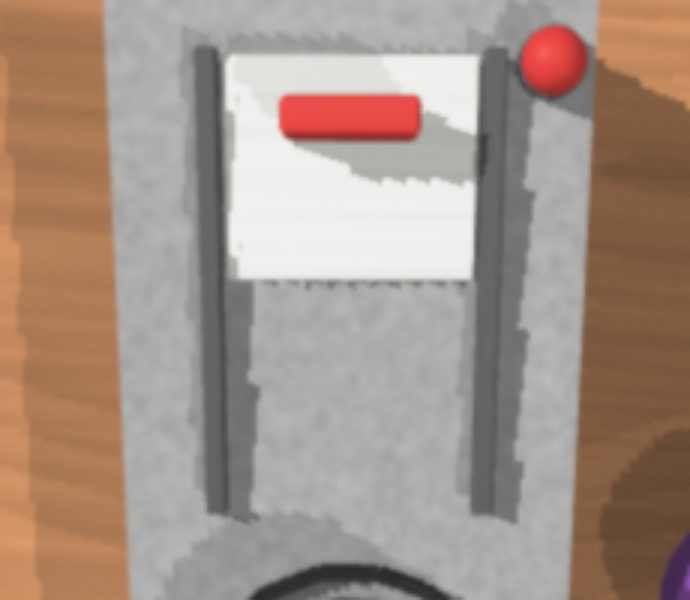

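The shutter is shut: the tab is at row 99, where 98 is expected fully shut, and no crescent of the well shows. The before/after difference shows only shadows, the arm and the shutter, so nothing else moved. The tool is 145 mm above the clock. Handing in.

```bash
python3 -c "
from station import job_done, telemetry
print(job_done()); print(telemetry.get_state()['t'])"
```

```text
the job is handed in; nothing more can be done
None
the job is handed in; nothing more can be done
```

The job is handed in at about 17.7 s of the 48 s allowed. `job_done` gives no verdict, so what follows rests on my own checks.

**What I did:**
- **Opening:** I pushed the red shutter open by its tab with the closed fingertips. It started about 12 mm open and went to its stop, where the force reached 11 N.
- **Key:** I reached into the well with one finger of the open gripper and pressed the key to its hard stop. The tip stood at z = 0.036 m as predicted, with a peak reading of 19 N. I then held it for over a second at about 12 N.
- **Closing:** I came out and pushed the shutter back to its shut stop at 8 N, then retreated to about 145 mm above the clock.

**Last checks:**
- **Shutter:** The tab appears at row 99, where 98 is expected fully shut, and no opening shows.
- **Key:** It looked up in the last view before the shutter covered it. I could not see it after that.
- **Everything else:** Comparing the scene picture from before and after shows only shadows, the arm and the shutter changed. I did not re-measure each loose thing separately.
- **Disagreements:** My first position fit put the tab about 10 mm off because I assumed the shutter was fully shut. The close view explained this. Fitting the scene camera alone was off by about 20 mm in height, so I relied on the combined fit and the wrist views. The wrist views agreed with it to within about 1 mm at the well and the shutter stops.

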